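# Find the blind hole and hold the spacer hole-up

### The arm

A 7-joint arm with a two-finger parallel gripper is mounted at the origin on a cart in front of the work surface, level with it; the furniture and walls round the work are solid. World frame = base frame: x ahead of the robot, y to its left, z up, the work surface at z = 0. Lengths are in m, angles in degrees, forces in N, time in s.
With the tool pointing down it reaches from about 0.35 to 0.9 m from the base axis. Payload 8.1 kg.
Tool frame: the origin (TCP) lies at the very end of the fingers, on their centre line; the grasp point (between the pads) lies 19 mm behind it; z points along the fingers, y is the line along which they close (so a half turn about z gives the same grasp; the last joint's range is limited). The gripper opens to 92 mm and grips with 3 to 60 N. Pads are 19 mm wide; open, the fingers measure 130 mm over their backs; the gripper's body (75 mm by 190 mm) begins 47 mm behind the grasp point.
Start: joints at [58.465, 24.895, 1.432, 90.138, -0.665, 64.973, -4.303], TCP at [0.271, -0.563, 0.227] pointing down, gripper open.
Joint ranges: [-149.89, 149.89], [-25.12, 119.58], [-72.63, 75.52], [4.76, 147.25], [-75.54, 255.54], [6.69, 114.76], [-157.13, 157.13]. Speed limits (degrees/s): [127.2, 127.2, 172.46, 172.46, 180, 180, 180].

### API

Orientations are given as [roll, pitch, yaw] about the fixed x, y, z axes, in that order (R = Rz(yaw) Ry(pitch) Rx(roll)).
In Python, from cell import robot, eyes, order gives the robot as it stands. The module is installed in compiled form; this text tells all that it offers.
- The arm moves only by the tool move_arm, never from a script. Its argument "increments" is text: rows parted by semicolons, each of 6 numbers parted by spaces: the shift along the tool's x, y, z in m, then the turn, a rotation vector about the tool's x, y, z in degrees. A call has 1 to 8 rows; each row is the pose to reach, as a shift and turn from the pose commanded when the call began, along the tool's axes at that moment; what a row does not reach only later rows make up. A row lasts 1/12 s, in which the tool goes at most 41.7 mm and 7.16 degrees, less where a joint would pass 70% of its speed; a pose out of reach is approached as far as the arm can. A call with a gripper value outside its range is refused whole. "claw" is the finger opening in m, from 0 to 0.0918, set as the call begins (left out, the last holds). The fingers move at their own pace and stop on an object; "grip_force" is the grip in N (left out, the last holds). Time passes only in rows, so rows that repeat a pose let the fingers close. It gives the time, the measured TCP pose, the force, the opening and the grip force at its end, in the units of the state.
- robot.sense(): the state, without advancing time (a new reading comes with each control period).
- eyes.camera(name): name is "side" or "top" or "wrist"; returns (picture, depth): 400x640x3 uint8, red, green, blue; 400x640 float32, m along the optical axis (not along the pixel's ray), 0 where there is no reading.
- eyes.get_calibration(name): a dict with "mtx" (3x3 intrinsics, pixels), "extrinsics" (4x4, takes a point from camera to world coordinates); the wrist camera has in their place "tool_from_camera" (4x4, takes a point from camera to tool coordinates, whose origin is the TCP and whose axes are the flange's). Camera axes: x right, y up, looking along -z (the intrinsics and any distortion apply to the point x, -y, -z); pixel columns grow to the right and rows downward; lengths in m; the calibration is good to about 2 mm. A picture is of the moment at which its call begins: read the wrist's pose just before it. get_calibration takes no time and is no camera call.
- order.sign_off(): hands the job in; it is judged then, once.
The state is a dict: "time_s": time; "qpos": joint angles; "dq": joint speeds; "tau": joint torques, N m; "tool_pos": TCP position; "eef_rot": TCP orientation; "ft_force": force on the tool from outside, world axes, zero at the start; "wrist_torque": the same for the moment, N m; "gripper_width": finger opening in m; "finger_force": force on a finger pad.
Only numpy, scipy, OpenCV 4.12 (cv2) and the standard library are available. Lean on these libraries where they do the work, as an engineer would, in place of code of your own. Each camera call takes 0.05 s, during which the arm holds its last target. There are 200 camera calls.

### The job

Two steel spacer blocks that look alike from outside lie on the bench: one has a blind hole in one end, the other is solid. Find the one with the hole, pick it up and turn it until its hole faces up (a lean of some degrees does no harm), and finish while still holding it steady in the gripper, clear of everything, about 20 cm above the open middle of the table between the two hardness testers, ready for a colleague to drop a pin in. The solid block may be handled but must end on the table; leave the other small things where they are.

Things in the scene. Friction and masses are not known exactly. Their poses are not given: they have to be found in the camera images.
- spacer_centre (a point): Centre of the bored spacer: a loose bright steel block of square section 36x36 mm, 50 mm long, 0.14 to 0.28 kg, lying on one of its long flat sides on the table (so this point starts 18 mm above the table). A blind hole 22 mm across and 32 mm deep is bored in the middle of one of its two square ends; the other end is closed and plain. This frame's z axis runs along the block's length and points out of the hole's mouth; x and y are square to the long sides.
- spacer_mouth (a point): Middle of the hole's mouth on the bored end of the spacer, 25 mm from its centre along its z axis.
- spacer: The same bored spacer as a body; its origin is the block's centre, its axes as for spacer_centre. Tall fixed hardness testers stand on the left (y above about 0.30) and on the right (y below about -0.38) from x = 0.45 back, over 0.6 m high, their knobs reaching some 5 cm further in: keep the wrist clear of them when the tool leans sideways.
- blank_centre (a point): Centre of the blank: a second loose steel block of the same outside size, weight and look (36x36x50 mm), also lying on a long side, but solid, with both ends plain. z axis along its length. Either block may be the left or the right one, and either may point any way.
- dish: Bystander: clear round dish of cut slices, 61 mm across, 13 mm high; loose, standing or lying on the table, origin at the middle of its underside. Leave it where it is.
- ref_block: Bystander: flat steel reference block, 35x60x10 mm; loose, standing or lying on the table, origin at the middle of its underside. Leave it where it is.
- loupe: Bystander: black eyeglass loupe, 36 mm across, 36 mm high; loose, standing or lying on the table, origin at the middle of its underside. Leave it where it is.
- specimen: Bystander: round black mounted specimen, 30 mm across, 18 mm high; loose, standing or lying on the table, origin at the middle of its underside. Leave it where it is.
- bottle: Bystander: small dropper bottle, 33 mm across, 102 mm high; loose, standing or lying on the table, origin at the middle of its underside. Leave it where it is.
- hex_key: Bystander: L-shaped hex key, 24x77x4 mm; loose, standing or lying on the table, origin at the middle of its underside. Leave it where it is.
- usb_stick: Bystander: memory stick, 17x50x8 mm; loose, standing or lying on the table, origin at the middle of its underside. Leave it where it is.
There are look-alikes about, which are no part of the job. Leave any orange look-alike of the spacer alone. Leave any red look-alike of the part that bears blank_centre alone.

How it is judged:
By the outcome, as a careful person would: the job done as asked, in the order asked, and still so for the second after the job is handed in, while the arm keeps its last pose, push and grip.
It also fails if it takes over 72 s, if anything falls off the work surface, if the arm or the gripper's body presses on something with over 40 N, if the wrist force passes 120 N, or if a joint passes its speed limit or range.

## Working session

There is one attempt and no reset: what is moved stays moved. The work goes in short steps, Python scripts to look and compute and a tool call to move; the robot and the scene stay as the last step left them, time stands still between calls to the robot, and variables do not carry over. Pictures are saved under pics/ and viewed, at most 10 in all, crops included, and the job is handed in when it is done.

Besides the shell and the picture viewer there is one more tool, called after "Emit:" by a JSON object that holds its "fn" and its "kwargs", one argument or row to a line. move_arm: Moves the arm, as the interface text tells. Its arguments: {"type":"object","properties":{"increments":{"type":"string"},"claw":{"type":"number"},"grip_force":{"type":"number"}},"required":["increments"]}

```bash
mkdir -p pics; cat > h.py <<'E'
import numpy as np, cv2
from scipy.spatial.transform import Rotation as R
from cell import robot, eyes, order
def tool():
    s=robot.sense(); T=np.eye(4); T[:3,:3]=R.from_euler('xyz',s['eef_rot'],degrees=True).as_matrix(); T[:3,3]=s['tool_pos']; return T
def cam(n):
    T=tool(); c=eyes.get_calibration(n); p,d=eyes.camera(n)
    E=T@np.array(c['tool_from_camera']) if n=='wrist' else np.array(c['extrinsics'])
    K=np.array(c['mtx']); v,u=np.mgrid[:400,:640]
    P=np.stack([(u-K[0,2])/K[0,0]*d,-(v-K[1,2])/K[1,1]*d,-d],-1)
    W=P@E[:3,:3].T+E[:3,3]; W[d==0]=np.nan
    return p,d,W,E,K,c
def save(n,p,box=None,s=1):
    if box: p=p[box[1]:box[3],box[0]:box[2]]
    cv2.imwrite('pics/'+n,cv2.resize(p[...,::-1],None,fx=s,fy=s,interpolation=cv2.INTER_CUBIC))
E
python3 - <<'E'
from h import *
print(robot.sense())
for n in('top','side'):
    p,d,W,E,K,c=cam(n); save(n+'0.png',p,s=1.25); np.save(n+'W.npy',W); np.save(n+'p.npy',p)
    print(n,[k for k in c],K.tolist(),E.round(3).tolist(), np.isnan(W).mean())
print({k:np.round(v,3).tolist() for k,v in eyes.get_calibration('wrist').items()if not isinstance(v,str)})
E
```

```text
{'time_s': 0.0, 'qpos': array([58.46510249, 24.93614486,  1.43061474, 90.18728016, -0.66391747,
       64.97298417, -4.30379131]), 'dq': array([ 0.14512231,  0.02898752, -0.02886054,  0.07920161,  0.02722346,
       -0.05602123,  0.11112995]), 'tau': array([ 1.03623090e-03, -6.67848158e+01,  9.86110680e-01, -3.14470911e+01,
       -6.03797031e-02,  4.28106403e-02,  2.70364071e-04]), 'tool_pos': array([ 0.27034253, -0.56296023,  0.22596055]), 'eef_rot': array([-1.79912303e+02,  8.56616435e-03,  2.56520107e+01]), 'ft_force': array([0.28036508, 0.73383359, 0.65372665]), 'wrist_torque': array([ 0.0156617 ,  0.08363228, -0.0208421 ]), 'finger_force': 0.0, 'gripper_width': 0.09156251270365218}
top ['mtx', 'extrinsics'] [[507.3290995391018, 0.0, 311.37057489441514], [0.0, 507.3290995391018, 197.83223710706255], [0.0, 0.0, 1.0]] [[-0.029, 0.982, -0.186, 0.283], [-1.0, -0.028, 0.007, 0.021], [0.001, 0.187, 0.982, 1.424], [0.0, 0.0, 0.0, 1.0]] 0.0039296875
side ['mtx', 'extrinsics'] [[431.1973719348264, 0.0, 319.5786787818017], [0.0, 431.1973719348264, 195.65266766617427], [0.0, 0.0, 1.0]] [[-0.846, 0.239, -0.476, 0.021], [-0.533, -0.346, 0.772, 0.837], [0.02, 0.907, 0.42, 0.504], [0.0, 0.0, 0.0, 1.0]] 0.02003515625
{'mtx': [[345.474, 0.0, 321.567], [0.0, 345.474, 199.709], [0.0, 0.0, 1.0]], 'tool_from_camera': [[-0.002, 0.959, 0.283, 0.077], [1.0, 0.001, 0.002, 0.001], [0.002, 0.283, -0.959, -0.158], [0.0, 0.0, 0.0, 1.0]]}
```

View pics/top0.png

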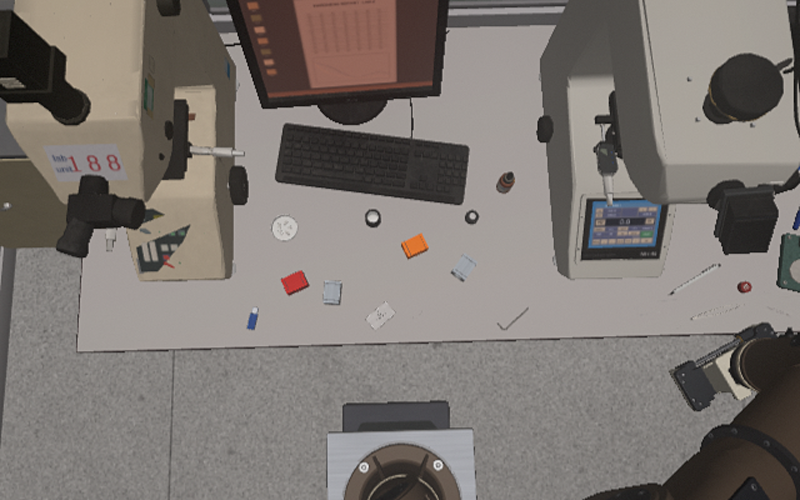

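View pics/side0.png

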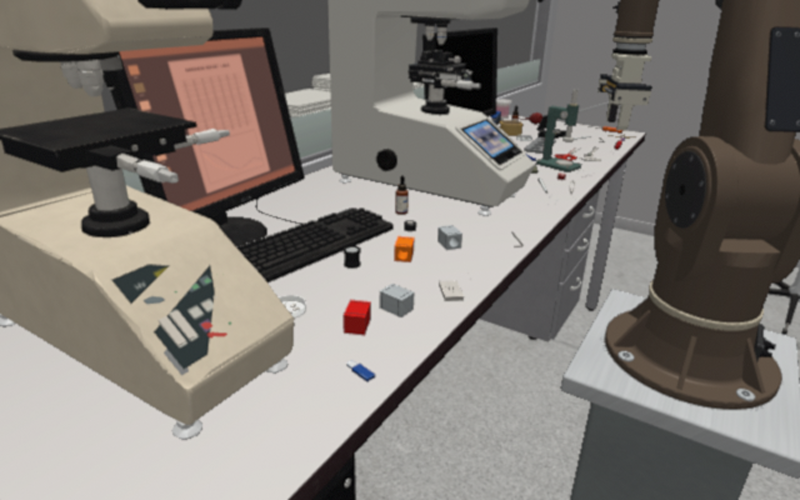

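The top view shows two grey blocks, at (332,292) and (463,267) in the 1.25x picture. The orange (414,245) and red (294,282) blocks are look-alikes, so I'll leave them. In the side view the grey blocks are at (397,299) and (450,237). I'll measure both and enlarge them.

```bash
python3 - <<'E'
from h import *
W=np.load('topW.npy');p=np.load('topp.npy')
for n,(u,v) in dict(L=(266,234),Rr=(370,214),red=(235,226),orange=(331,196)).items():
    s=np.s_[v-18:v+19,u-18:u+19]; w=W[s].reshape(-1,3)
    m=(w[:,2]>0.028)&(w[:,2]<.05)
    r=cv2.minAreaRect((w[m][:,:2]*1000).astype(np.float32))
    print(n,m.sum(),r,np.median(w[m],0).round(4),'table',np.nanmedian(W[v-30:v+30,u-30:u+30,2].round(4)))
    b=cv2.boxPoints(r); print(b.round().tolist())
for n,(u,v) in dict(dish=(227,182),ref=(304,252),loupe=(298,174),spec=(377,173),bottle=(405,145),key=(411,255),usb=(202,255)).items(): print(n,W[v,u].round(3))
q=np.load('sidep.npy')
a=[cv2.resize(q[y-22:y+22,x-25:x+25],(400,352),interpolation=cv2.INTER_CUBIC) for x,y in((317,239),(360,189))]
save('crop.png',np.hstack(a))
E
```

```text
L 245 ((451.738037109375, 141.5606689453125), (36.08760070800781, 50.66442108154297), 83.81908416748047) [0.4515 0.1417 0.0357] table -0.0001
[[425.0, 126.0], [475.0, 121.0], [479.0, 157.0], [428.0, 162.0]]
Rr 233 ((500.2333984375, -153.61802673339844), (35.52171325683594, 49.60194396972656), 52.42598342895508) [ 0.4993 -0.1534  0.0353] table -0.0007
[[470.0, -153.0], [509.0, -183.0], [531.0, -155.0], [491.0, -124.0]]
red 246 ((476.2709655761719, 224.37326049804688), (37.2861442565918, 50.21212387084961), 23.7575740814209) [0.476  0.2247 0.0348] table 0.0
[[449.0, 240.0], [469.0, 194.0], [503.0, 209.0], [483.0, 255.0]]
orange 232 ((551.5364990234375, -44.4705696105957), (36.59437561035156, 49.913917541503906), 23.565155029296875) [ 0.5507 -0.0439  0.0355] table -0.0006
[[525.0, -29.0], [545.0, -75.0], [578.0, -60.0], [558.0, -14.0]]
dish [ 0.606  0.252 -0.   ]
ref [0.398 0.036 0.01 ]
loupe [0.615 0.047 0.036]
spec [ 0.618 -0.178  0.011]
bottle [ 0.681 -0.252  0.071]
key [ 0.382 -0.263 -0.   ]
usb [0.398 0.32  0.01 ]
```

View pics/crop.png

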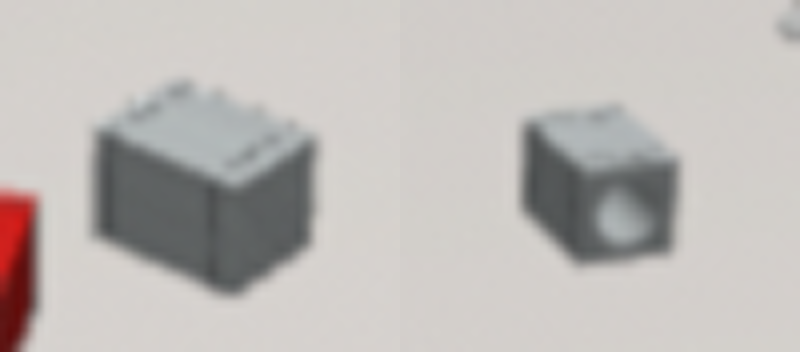

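The left crop (block L, y=+0.14) shows a plain visible end. The right crop (block R, y=-0.15) shows a round feature at (620,215) on its end facing (-x,+y). I'll check the depth there to make sure it is a real hole and not a mark.

```bash
python3 - <<'E'
from h import *
W=np.load('sideW.npy')
a=np.array([-.793,.609,0]); c=np.array([.5,-.1536,.018]); b=np.array([.609,.793,0])
w=W[170:210,335:385].reshape(-1,3)-c
m=(abs(w@b)<.017)&(abs(w[:,2])<.016)&(w@a<.03)&(w@a>-.03)
rad=np.hypot(w@b,w[:,2])
for lo,hi in((0,.005),(.005,.008),(.008,.011),(.012,.016),(.016,.024)):
    k=m&(rad>=lo)&(rad<hi); print(lo,k.sum(),np.sort((w@a)[k].round(4))[:25])
E
```

```text
0 0 []
0.005 8 [-0.0029  0.0009  0.0037  0.0181  0.0213  0.0232  0.0254  0.0272]
0.008 32 [-0.007  -0.0053 -0.0038 -0.0007 -0.      0.0024  0.0042  0.0059  0.0063
  0.007   0.007   0.008   0.0081  0.0082  0.0088  0.0093  0.0112  0.0115
  0.0116  0.013   0.0139  0.015   0.0151  0.018   0.0191]
0.012 36 [0.0184 0.0186 0.0199 0.0204 0.0208 0.0208 0.0209 0.021  0.0212 0.0213
 0.0216 0.0216 0.0219 0.0222 0.0223 0.0226 0.0227 0.0228 0.0228 0.0228
 0.0229 0.0229 0.023  0.0233 0.0234]
0.016 25 [-0.0024  0.0191  0.0195  0.02    0.0212  0.022   0.022   0.0221  0.0223
  0.0224  0.0225  0.0228  0.0229  0.0229  0.0232  0.0234  0.0236  0.0236
  0.0236  0.0238  0.024   0.0245  0.025   0.0256  0.026 ]
```

The depth inside the circle goes some 30 mm below the face, so it is a real bore. **The right block (0.500, -0.154) is the bored spacer**, with its mouth facing azimuth ~142°. I'll grasp it with a 40° lean so the tool still dips 40° once the hole faces up. First I approach.

```bash
cat >> h.py <<'E'
a=np.array([np.cos(np.radians(142.4)),np.sin(np.radians(142.4)),0]); C=np.array([.5,-.1536,.018]); Z=np.array([0,0,1.])
def mk(x,z): return np.stack([x,np.cross(z,x),z],1)
ca,sa=np.cos(np.radians(40)),np.sin(np.radians(40))
def Rg(l=40,a=a):
    c,s=np.cos(np.radians(l)),np.sin(np.radians(l)); return mk(a*c-Z*s,-a*s-Z*c)
def Rf(head,l=40):
    c,s=np.cos(np.radians(l)),np.sin(np.radians(l)); h=np.array([np.cos(np.radians(head)),np.sin(np.radians(head)),0])
    return mk(Z*c+h*s,h*c-Z*s)
def go(p,Rt):
    T=tool(); d=T[:3,:3].T@(np.array(p)-T[:3,3]); r=R.from_matrix(T[:3,:3].T@Rt).as_rotvec(degrees=True)
    s=robot.sense()
    print('t',round(s['time_s'],2),'q',s['qpos'].round(0),'pos',T[:3,3].round(4),'F',s['ft_force'].round(1),'w',round(s['gripper_width'],4),s['finger_force'])
    print('INC',*d.round(4),*r.round(1),'|d|',np.linalg.norm(d).round(3),np.linalg.norm(r).round(1))
E
python3 - <<'E'
from h import *
go([.34,-.33,.24],Rg(0)); go([.46,-.15,.2],Rg(0));T=tool()
print(R.from_matrix(Rg(0)).as_euler('xyz',degrees=True))
E
```

```text
t 0.1 q [58. 25.  1. 90. -1. 65. -4.] pos [ 0.2704 -0.563   0.226 ] F [-0.5 -0.1 -0.1] w 0.0918 0.0
INC 0.1636 -0.1799 -0.0137 -0.1 -0.1 -116.7 |d| 0.244 116.7
t 0.1 q [58. 25.  1. 90. -1. 65. -4.] pos [ 0.2704 -0.563   0.226 ] F [-0.5 -0.1 -0.1] w 0.0918 0.0
INC 0.3497 -0.2901 0.0264 -0.1 -0.1 -116.7 |d| 0.455 116.7
[180.    0.  142.4]
```

Emit:
{"fn": "move_arm", "kwargs": {
  "increments": "0.04 -0.045 -0.01 0 0 -7; 0.08 -0.09 -0.015 0 0 -14; 0.12 -0.135 -0.015 0 0 -21; 0.16 -0.18 -0.015 0 0 -28; 0.2 -0.21 -0.015 0 0 -35; 0.25 -0.24 -0.015 0 0 -42; 0.3 -0.27 -0.015 0 0 -49; 0.35 -0.29 -0.015 0 0 -56",
  "claw": 0.065
}}

```text
time_s: 0.77
tool_pos: [0.3915, -0.254, 0.2414]
eef_rot: [-180.0, 0.0, 82.0]
ft_force: [2.1, -1.0, -0.4]
gripper_width: 0.0651
finger_force: 0.0
```

```bash
python3 -c "
from h import *
go([.46,-.15,.2],Rg(0)); go(C-a*.1+Z*.12,Rg(40)); go(C+a*.07+Z*.12,Rg(40))"
```

```text
t 0.77 q [ 42.  11. -18. 109.   4.  61.  14.] pos [ 0.3915 -0.254   0.2414] F [ 2.1 -1.  -0.4] w 0.0651 0.0
INC 0.1125 0.0533 0.0414 -0.0 0.0 -60.4 |d| 0.131 60.4
t 0.77 q [ 42.  11. -18. 109.   4.  61.  14.] pos [ 0.3915 -0.254   0.2414] F [ 2.1 -1.  -0.4] w 0.0651 0.0
INC 0.0652 0.1804 0.1033 -21.1 -36.2 -57.9 |d| 0.218 71.4
t 0.77 q [ 42.  11. -18. 109.   4.  61.  14.] pos [ 0.3915 -0.254   0.2414] F [ 2.1 -1.  -0.4] w 0.0651 0.0
INC 0.1491 0.0326 0.1034 -21.1 -36.2 -57.9 |d| 0.184 71.4
```

Emit:
{"fn": "move_arm", "kwargs": {
  "increments": "0.03 0.01 0.01 0 0 -7; 0.06 0.02 0.02 -2 -4 -14; 0.09 0.03 0.03 -4 -9 -21; 0.12 0.033 0.05 -8 -16 -27; 0.149 0.033 0.07 -12 -22 -33; 0.149 0.033 0.09 -15 -26 -41; 0.149 0.033 0.103 -18 -31 -49; 0.149 0.033 0.103 -21 -36 -58"
}}

```text
time_s: 1.43
tool_pos: [0.4454, -0.1116, 0.1366]
eef_rot: [175.8, 29.4, 124.4]
ft_force: [0.7, -1.1, -0.5]
gripper_width: 0.0653
finger_force: 0.0
```

```bash
python3 -c "
from h import *
go(C+a*.07+Z*.12,Rg(40))"
```

```text
t 1.43 q [  9.  11. -25. 137.  63.  35. -34.] pos [ 0.4454 -0.1116  0.1366] F [ 0.7 -1.1 -0.5] w 0.0653 0.0
INC 0.0002 -0.0002 -0.0018 -6.1 -9.9 -15.2 |d| 0.002 19.1
```

Emit:
{"fn": "move_arm", "kwargs": {
  "increments": "0 0 -0.002 -2 -3.3 -5; 0 0 -0.002 -4 -6.6 -10; 0 0 -0.002 -6 -10 -15; 0 0 -0.002 -6 -10 -15"
}}

```text
time_s: 1.77
tool_pos: [0.4453, -0.1116, 0.1398]
eef_rot: [-179.9, 40.3, 142.4]
ft_force: [-0.1, -0.9, -0.0]
gripper_width: 0.0648
finger_force: 0.0
```

```bash
python3 - <<'E'
from h import *
go(C-a*.012+Z*-.009,Rg(40))
p,d,W,E,K,c=cam('wrist'); save('w1.png',p)
w=W.reshape(-1,3); m=(w[:,2]>.031)&(w[:,2]<.045)&(np.linalg.norm(w[:,:2]-C[:2],axis=1)<.04)
print(m.sum(),cv2.minAreaRect((w[m][:,:2]*1000).astype(np.float32)),np.median(w[m],0))
E
```

```text
t 1.77 q [  4.  12. -27. 147.  93.  39. -54.] pos [ 0.4453 -0.1116  0.1398] F [-0.1 -0.9 -0. ] w 0.0648 0.0
INC 0.0228 0.0003 0.1521 -0.1 0.3 0.0 |d| 0.154 0.3
1760 ((501.0374450683594, -155.66201782226562), (36.257266998291016, 52.456783294677734), 52.330047607421875) [ 0.49686772 -0.15284959  0.03524585]
```

View pics/w1.png

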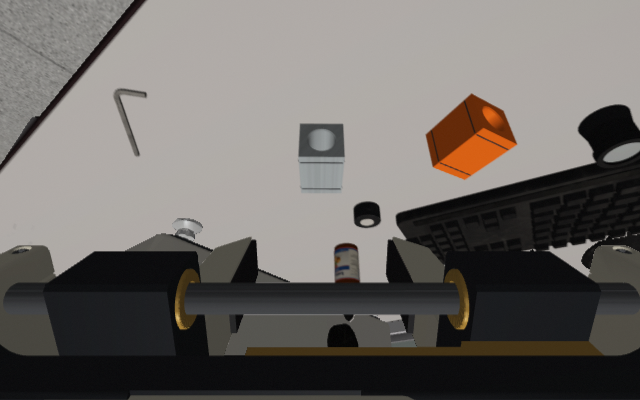

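The wrist view shows the bored grey block at (321,155) with its hole facing the camera at (321,139). The orange look-alike is at (472,135), well clear. I'll go in.

Emit:
{"fn": "move_arm", "kwargs": {
  "increments": "0.012 0 0.03 0 0 0; 0.023 0 0.06 0 0 0; 0.023 0 0.085 0 0 0; 0.023 0 0.105 0 0 0; 0.023 0 0.125 0 0 0; 0.023 0 0.14 0 0 0; 0.023 0 0.151 0 0 0; 0.023 0 0.151 0 0 0"
}}

```text
time_s: 2.48
tool_pos: [0.5078, -0.1646, 0.0079]
eef_rot: [-179.9, 40.0, 141.4]
ft_force: [0.2, -0.4, 0.3]
gripper_width: 0.0648
finger_force: 0.0
```

```bash
python3 -c "
from h import *
go(C-a*.012+Z*-.009,Rg(40))"
```

```text
t 2.48 q [ 22.  41. -37. 143. 120.  58. -69.] pos [ 0.5078 -0.1646  0.0079] F [ 0.2 -0.4  0.3] w 0.0648 0.0
INC 0.0 0.0039 -0.0015 -0.8 -0.0 -0.7 |d| 0.004 1.1
```

Emit:
{"fn": "move_arm", "kwargs": {
  "increments": "0 0.002 -0.001 -0.4 0 -0.4; 0 0.002 -0.001 -0.4 0 -0.4"
}}

```text
time_s: 2.65
tool_pos: [0.5085, -0.1601, 0.0109]
eef_rot: [179.9, 40.1, 142.2]
ft_force: [0.2, -0.0, 0.2]
gripper_width: 0.0649
finger_force: 0.0
```

Emit:
{"fn": "move_arm", "kwargs": {
  "increments": "0 0 0 0 0 0; 0 0 0 0 0 0; 0 0 0 0 0 0; 0 0 0 0 0 0; 0 0 0 0 0 0; 0 0 0 0 0 0; 0 0 0 0 0 0; 0 0 0 0 0 0",
  "claw": 0.02,
  "grip_force": 35
}}

```text
time_s: 3.32
tool_pos: [0.5088, -0.16, 0.0109]
eef_rot: [179.9, 40.2, 142.3]
ft_force: [-2.4, 0.5, 6.3]
gripper_width: 0.0362
finger_force: 35.0
```

```bash
python3 -c "
from h import *
go([.47,-.12,.25],Rg(10)); go([.46,-.05,.22],Rf(90));go([.46,-.05,.22],Rf(-90));go([.46,-.05,.22],Rf(0))"
```

```text
t 3.32 q [ 22.  41. -37. 143. 121.  58. -69.] pos [ 0.5088 -0.16    0.0109] F [-2.4  0.5  6.3] w 0.0362 34.99997014179826
INC -0.112 0.0084 -0.2183 0.1 30.2 -0.1 |d| 0.246 30.2
t 3.32 q [ 22.  41. -37. 143. 121.  58. -69.] pos [ 0.5088 -0.16    0.0109] F [-2.4  0.5  6.3] w 0.0362 34.99997014179826
INC -0.0539 0.0576 -0.228 -4.8 83.2 57.6 |d| 0.241 101.3
t 3.32 q [ 22.  41. -37. 143. 121.  58. -69.] pos [ 0.5088 -0.16    0.0109] F [-2.4  0.5  6.3] w 0.0362 34.99997014179826
INC -0.0539 0.0576 -0.228 11.7 47.3 -135.3 |d| 0.241 143.8
t 3.32 q [ 22.  41. -37. 143. 121.  58. -69.] pos [ 0.5088 -0.16    0.0109] F [-2.4  0.5  6.3] w 0.0362 34.99997014179826
INC -0.0539 0.0576 -0.228 -12.8 35.9 148.8 |d| 0.241 153.6
```

Gripped: the opening reads 36 mm. Next I lift and bring the tool upright.

Emit:
{"fn": "move_arm", "kwargs": {
  "increments": "-0.015 0 -0.018 0 0 0; -0.03 0 -0.035 0 0 0; -0.047 0.002 -0.06 0 0 0; -0.06 0.004 -0.09 0 4 0; -0.075 0.006 -0.12 0 10 0; -0.09 0.008 -0.15 0 16 0; -0.1 0.008 -0.18 0 22 0; -0.11 0.008 -0.21 0 28 0"
}}

```text
time_s: 3.98
tool_pos: [0.4809, -0.1619, 0.1499]
eef_rot: [-176.2, 27.7, 142.2]
ft_force: [-0.7, -1.0, -3.3]
gripper_width: 0.0356
finger_force: 35.0
```

```bash
python3 -c "
from h import *
go([.47,-.12,.25],Rg(0)); go([.46,-.05,.22],Rf(90));go([.46,-.05,.22],Rf(120))"
```

```text
t 3.98 q [ 30.  14. -38. 130.  61.  35.  -5.] pos [ 0.4809 -0.1619  0.1499] F [-0.7 -1.  -3.3] w 0.0356 34.999120614957064
INC -0.0162 0.0194 -0.1061 -3.8 27.7 -1.2 |d| 0.109 28.0
t 3.98 q [ 30.  14. -38. 130.  61.  35.  -5.] pos [ 0.4809 -0.1619  0.1499] F [-0.7 -1.  -3.3] w 0.0356 34.999120614957064
INC 0.0428 0.0686 -0.1065 -13.8 73.8 52.7 |d| 0.134 91.8
t 3.98 q [ 30.  14. -38. 130.  61.  35.  -5.] pos [ 0.4809 -0.1619  0.1499] F [-0.7 -1.  -3.3] w 0.0356 34.999120614957064
INC 0.0428 0.0686 -0.1065 -7.8 77.5 20.9 |d| 0.134 80.6
```

Emit:
{"fn": "move_arm", "kwargs": {
  "increments": "0 0.005 -0.03 -0.5 4 0; 0 0.01 -0.06 -1 8 0; -0.005 0.015 -0.09 -1.5 12 0; -0.01 0.019 -0.106 -2 16 0; -0.016 0.019 -0.106 -3 20 -0.5; -0.016 0.019 -0.106 -4 24 -1; -0.016 0.019 -0.106 -4 28 -1; -0.016 0.019 -0.106 -4 28 -1"
}}

```text
time_s: 4.65
tool_pos: [0.4709, -0.123, 0.2487]
eef_rot: [179.7, -0.4, 142.0]
ft_force: [0.8, 0.3, -3.4]
gripper_width: 0.0358
finger_force: 35.0
```

```bash
python3 -c "
from h import *
go([.48,-.06,.25],Rg(0)); go([.47,-.05,.23],Rf(90));go([.47,-.05,.23],Rf(120));go([.47,-.05,.23],Rf(60))"
```

```text
t 4.65 q [ 46.  17. -46. 104.  13.  65.  47.] pos [ 0.4709 -0.123   0.2487] F [ 0.8  0.3 -3.4] w 0.0358 34.99741274630651
INC 0.0316 0.0552 -0.0009 0.3 -0.4 -0.4 |d| 0.064 0.6
t 4.65 q [ 46.  17. -46. 104.  13.  65.  47.] pos [ 0.4709 -0.123   0.2487] F [ 0.8  0.3 -3.4] w 0.0358 34.99741274630651
INC 0.0455 0.0569 0.0192 -22.6 46.0 48.5 |d| 0.075 70.6
t 4.65 q [ 46.  17. -46. 104.  13.  65.  47.] pos [ 0.4709 -0.123   0.2487] F [ 0.8  0.3 -3.4] w 0.0358 34.99741274630651
INC 0.0455 0.0569 0.0192 -9.4 48.9 20.6 |d| 0.075 53.9
t 4.65 q [ 46.  17. -46. 104.  13.  65.  47.] pos [ 0.4709 -0.123   0.2487] F [ 0.8  0.3 -3.4] w 0.0358 34.99741274630651
INC 0.0455 0.0569 0.0192 -35.6 40.5 76.3 |d| 0.075 93.4
```

Emit:
{"fn": "move_arm", "kwargs": {
  "increments": "0.01 0.01 0 -2 4 4; 0.02 0.02 0 -4 8 8; 0.03 0.03 0 -6 12 13; 0.04 0.04 0 -8 17 18; 0.045 0.055 0 -10 21 22; 0.045 0.055 0 -12 25 26; 0.045 0.055 0 -15 30 31; 0.045 0.055 0.01 -17 34 36"
}}

```text
time_s: 5.32
tool_pos: [0.4693, -0.0491, 0.2404]
eef_rot: [173.8, -37.2, 106.9]
ft_force: [-0.5, -0.0, -3.4]
gripper_width: 0.0359
finger_force: 35.0
```

```bash
python3 -c "
from h import *
go([.47,-.05,.23],Rf(90));go([.47,-.05,.23],Rf(120));go([.47,-.05,.23],Rf(60))"
```

```text
t 5.32 q [ 54.  30. -44. 100. -16.  71.  34.] pos [ 0.4693 -0.0491  0.2404] F [-0.5 -0.  -3.4] w 0.0359 34.99384612776339
INC -0.0071 -0.0004 0.0076 -5.5 12.0 12.9 |d| 0.01 18.5
t 5.32 q [ 54.  30. -44. 100. -16.  71.  34.] pos [ 0.4693 -0.0491  0.2404] F [-0.5 -0.  -3.4] w 0.0359 34.99384612776339
INC -0.0071 -0.0004 0.0076 15.2 13.3 -8.8 |d| 0.01 22.1
t 5.32 q [ 54.  30. -44. 100. -16.  71.  34.] pos [ 0.4693 -0.0491  0.2404] F [-0.5 -0.  -3.4] w 0.0359 34.99384612776339
INC -0.0071 -0.0004 0.0076 -26.4 10.2 34.5 |d| 0.01 44.6
```

Emit:
{"fn": "move_arm", "kwargs": {
  "increments": "0 0 0 -2 4 4; -0.01 -0.002 0.01 -4 8 8; -0.02 -0.002 0.02 -5.5 12 13; -0.03 -0.002 0.04 -5.5 12 13; -0.03 -0.002 0.045 -5.5 12 13; -0.03 -0.002 0.045 -5.5 12 13"
}}

```text
time_s: 5.82
tool_pos: [0.4687, -0.044, 0.1849]
eef_rot: [-179.6, -49.9, 89.9]
ft_force: [-0.8, -0.1, -1.5]
gripper_width: 0.0356
finger_force: 35.0
```

```bash
python3 - <<'E'
from h import *
go([.47,-.033,.19],Rf(90))
p,*_=cam('side'); q,d,W,E,K,c=cam('top')
save('f.png',np.hstack([p[60:360,160:560],q[60:360,150:550]]))
T=tool(); G=T[:3,3]-.019*T[:3,2]; w=W.reshape(-1,3); m=(np.linalg.norm(w[:,:2]-G[:2],axis=1)<.05)&(w[:,2]>.15)
print(G, W[~np.isnan(W[...,0])&(np.linalg.norm(W-G,axis=-1)<.045)][:,2].round(3).tolist()[::8])
p,d,W,*_=cam('wrist'); save('wf.png',p)
E
```

```text
t 5.82 q [ 58.  38. -42. 105. -24.  65.  33.] pos [ 0.4687 -0.044   0.1849] F [-0.8 -0.1 -1.5] w 0.0356 34.99821918318048
INC 0.011 0.0013 0.0051 -0.3 0.1 -0.0 |d| 0.012 0.4
[ 0.47035494 -0.05895585  0.19912966] [0.219, 0.225, 0.218, 0.211, 0.225, 0.213, 0.225, 0.217, 0.229, 0.211, 0.223, 0.202, 0.215, 0.212, 0.223, 0.214, 0.221, 0.222, 0.221, 0.22, 0.221, 0.225, 0.219, 0.216, 0.22, 0.199, 0.219, 0.188, 0.223, 0.185, 0.219, 0.186, 0.217, 0.187, 0.218, 0.219, 0.225, 0.217, 0.222, 0.219, 0.22, 0.215, 0.218, 0.217, 0.213, 0.211, 0.2, 0.207, 0.223, 0.202, 0.215, 0.203, 0.218, 0.199, 0.214, 0.204, 0.221, 0.211, 0.205, 0.215]
```

View pics/f.png

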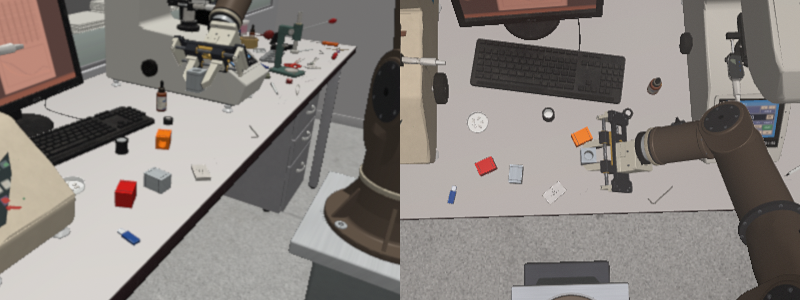

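View pics/wf.png

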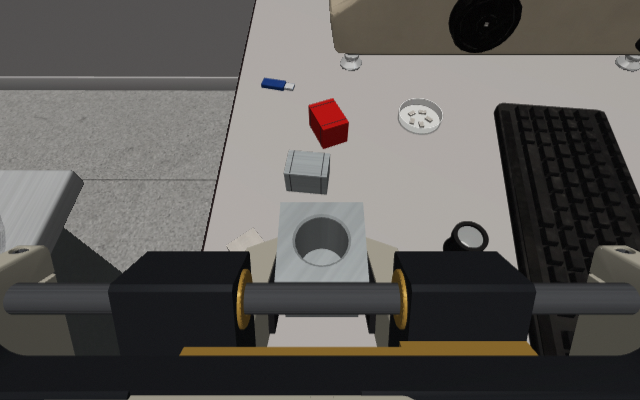

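The wrist view shows the bore open upward at (321,240), with the block firmly held. The top view shows the forearm close to the right tester at mosaic (725,125), so I'll swing the heading to move it away.

```bash
python3 -c "
from h import *
go([.475,-.04,.19],Rf(60))"
```

```text
t 5.97 q [ 58.  38. -42. 105. -24.  66.  33.] pos [ 0.4707 -0.0448  0.1871] F [ 0.2  0.  -2.4] w 0.0357 34.99802939593792
INC 0.0053 0.0044 0.0018 -23.1 0.2 19.5 |d| 0.007 30.2
```

Emit:
{"fn": "move_arm", "kwargs": {
  "increments": "0.005 0.002 0.002 -4 0 3; 0.005 0.004 0.002 -8 0 7; 0.005 0.004 0.002 -12 0 10; 0.005 0.004 0.002 -16 0 14; 0.005 0.004 0.002 -20 0 17; 0.005 0.004 0.002 -23 0 19.5; 0.005 0.004 0.002 -23 0 19.5; 0.005 0.004 0.002 -23 0 19.5"
}}

```text
time_s: 6.63
tool_pos: [0.4742, -0.0406, 0.1893]
eef_rot: [-179.9, -49.7, 60.0]
ft_force: [0.5, 0.1, -3.0]
gripper_width: 0.0358
finger_force: 35.0
```

```bash
python3 - <<'E'
from h import *
go([.475,-.04,.19],Rf(60))
q,d,W,*_=cam('top'); save('f2.png',q,(150,50,640,380),1.3)
p,d,W,*_=cam('wrist'); w=W[210:270,285:360].reshape(-1,3); w=w[w[:,2]>.205]
for _ in range(8):
    c=np.median(w,0); u,s,v=np.linalg.svd(w-w.mean(0),full_matrices=False); w=w[abs((w-w.mean(0))@v[2])<.002] 
print(len(w),w.mean(0),v[2]*np.sign(v[2,2]))
E
```

```text
t 6.63 q [ 69.  29. -46. 123. -45.  43.  33.] pos [ 0.4742 -0.0406  0.1893] F [ 0.5  0.1 -3. ] w 0.0358 34.998214796651155
INC 0.0012 0.0004 0.0003 -0.1 0.3 0.0 |d| 0.001 0.3
1353 [ 0.4696289  -0.05356765  0.2229134 ] [0.07607052 0.14227288 0.98690005]
```

View pics/f2.png

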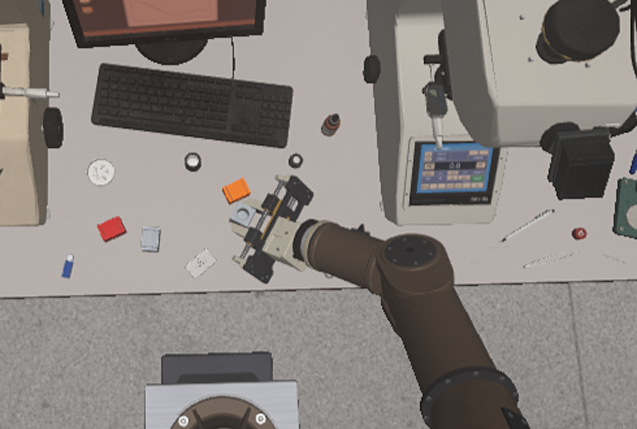

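The forearm is now well clear of the tester. The top face leans about 9° toward the tool's heading, so I'll correct that about tool y and let it settle.

Emit:
{"fn": "move_arm", "kwargs": {
  "increments": "0 0 0 0 4 0; 0 0 0 0 9 0; 0 0 0 0 9 0; 0 0 0 0 9 0; 0 0 0 0 9 0; 0 0 0 0 9 0; 0 0 0 0 9 0; 0 0 0 0 9 0"
}}

```text
time_s: 7.4
tool_pos: [0.4745, -0.0404, 0.1889]
eef_rot: [-179.8, -58.7, 59.9]
ft_force: [-0.1, -0.9, -2.9]
gripper_width: 0.0357
finger_force: 35.0
```

```bash
python3 - <<'E'
from h import *
go([.475,-.04,.19],Rf(60,31))
p,d,W,*_=cam('wrist'); w=W[210:270,285:360].reshape(-1,3); w=w[w[:,2]>.195]
for _ in range(8):
    u,s,v=np.linalg.svd(w-w.mean(0),full_matrices=False); w=w[abs((w-w.mean(0))@v[2])<.002] 
n=v[2]*np.sign(v[2,2]); print(len(w),w.mean(0),n,np.degrees(np.arccos(n[2])))
s=robot.sense(); print(abs(s['dq']).max(),s['ft_force'],s['gripper_width'])
E
```

```text
t 7.4 q [ 75.  37. -49. 124. -49.  44.  42.] pos [ 0.4745 -0.0404  0.1889] F [-0.1 -0.9 -2.9] w 0.0357 34.99806550098583
INC 0.0013 0.0003 -0.0 -0.1 0.3 -0.1 |d| 0.001 0.3
612 [ 0.47101795 -0.04965345  0.21776619] [0.23872767 0.43206936 0.86966957] 29.579735466586328
0.5566955561363204 [ 0.46491411  0.45926244 -2.71588757] 0.03551718033630035
```

The second fit doesn't agree with the first: bore-wall points are probably mixed in. I'll repeat it as a robust fit.

```bash
python3 - <<'E'
from h import *
p,d,W,*_=cam('wrist'); save('wf2.png',p)
T=tool(); rng=np.random.default_rng(0)
for n,(W) in dict(wrist=W,top=cam('top')[2]).items():
    L=(W-T[:3,3])@T[:3,:3]   # tool coordinates
    m=(abs(L[...,1])<.017)&(L[...,0]>-.01)&(L[...,0]<.06)&(L[...,2]>-.05)&(L[...,2]<.03)
    w=W[m]; 
    for k in range(2):
        best=None
        for _ in range(1500):
            q=w[rng.choice(len(w),3,replace=False)]; nn=np.cross(q[1]-q[0],q[2]-q[0]); l=np.linalg.norm(nn)
            if l<5e-5: continue
            nn/=l; i=abs((w-q[0])@nn)<.0012
            if best is None or i.sum()>best.sum(): best=i
        x=w[best]; v=np.linalg.svd(x-x.mean(0),full_matrices=False)[2][2]; v*=np.sign(v[2])
        l=(x-T[:3,3])@T[:3,:3]
        print(n,len(w),len(x),x.mean(0).round(4),'n',v.round(3),'lean',np.degrees(np.arccos(v[2])).round(1),'tool ext',l.min(0).round(3),l.max(0).round(3))
        w=w[~best]
E
```

```text
wrist 6718 4508 [ 0.467  -0.0527  0.2212] n [-0.075 -0.132  0.988] lean 8.7 tool ext [ 0.009 -0.017 -0.043] [ 0.033  0.017 -0.013]
wrist 2210 927 [ 0.4762 -0.0421  0.2066] n [0.613 0.778 0.139] lean 82.0 tool ext [ 0.001 -0.017 -0.023] [0.031 0.014 0.002]
top 237 69 [ 0.468  -0.0506  0.2211] n [-0.129 -0.145  0.981] lean 11.2 tool ext [ 0.009 -0.017 -0.041] [ 0.033  0.017 -0.013]
top 168 39 [ 0.4704 -0.0511  0.2185] n [-0.051 -0.139  0.989] lean 8.5 tool ext [ 0.008 -0.017 -0.039] [ 0.031  0.017 -0.011]
```

View pics/wf2.png

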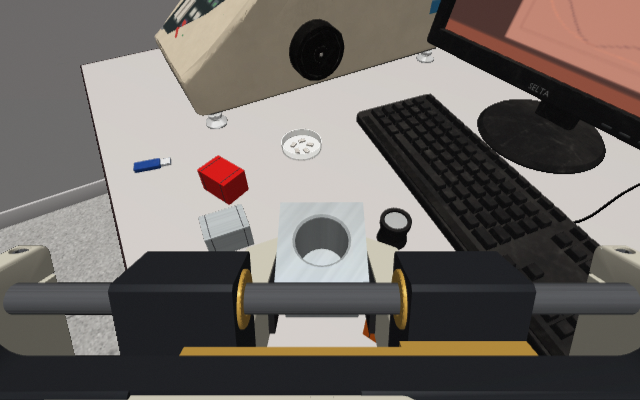

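The robust fit says the block was level before my correction and now leans 8.7° the other way, so I'll undo it.

Emit:
{"fn": "move_arm", "kwargs": {
  "increments": "0 0 0 0 -4 0; 0 0 0 0 -8.8 0; 0 0 0 0 -8.8 0; 0 0 0 0 -8.8 0; 0 0 0 0 -8.8 0; 0 0 0 0 -8.8 0; 0 0 0 0 -8.8 0; 0 0 0 0 -8.8 0"
}}

```text
time_s: 8.22
tool_pos: [0.4739, -0.0412, 0.1878]
eef_rot: [-179.6, -50.1, 59.6]
ft_force: [0.4, 0.5, -3.2]
gripper_width: 0.0356
finger_force: 35.0
```

```bash
python3 - <<'E'
from h import *
T=tool();W=cam('wrist')[2]; rng=np.random.default_rng(0)
L=(W-T[:3,3])@T[:3,:3]
w=W[(abs(L[...,1])<.017)&(L[...,0]>-.01)&(L[...,0]<.06)&(L[...,2]>-.05)&(L[...,2]<.03)]; best=np.zeros(len(w),bool)
for _ in range(1500):
    q=w[rng.choice(len(w),3,replace=False)]; nn=np.cross(q[1]-q[0],q[2]-q[0]); l=np.linalg.norm(nn)
    if l<5e-5: continue
    i=abs((w-q[0])@nn/l)<.0012
    if i.sum()>best.sum(): best=i
x=w[best]; v=np.linalg.svd(x-x.mean(0),full_matrices=False)[2][2]; print(x.mean(0),v,'lean',np.degrees(np.arccos(abs(v[2]))))
s=robot.sense(); print(abs(s['dq']).max(),s['ft_force'],s['gripper_width'],s['time_s'])
if np.degrees(np.arccos(abs(v[2])))<4: print(order.sign_off())
E
```

```text
[ 0.46912976 -0.04899041  0.2219492 ] [ 0.00450523 -0.00685145  0.99996638] lean 0.4698288300659326
0.4391186628628446 [-0.29844411 -0.65881685 -3.09638982] 0.0358549773246779 8.2667
the job is handed in; nothing more can be done
None
```

The job is handed in: the bored spacer is held steady with its hole facing up (about 0.5° lean) and its centre about 20 cm above the open middle of the table; the blank and the other small things were left alone.

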